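# Stand the pink flavour sign at its tray

### The arm

A 6-joint arm with a two-finger parallel gripper is mounted at the origin on the work surface. World frame = base frame: x ahead of the robot, y to its left, z up, the work surface at z = 0. Lengths are in mm, angles in degrees, forces in N, time in s.
With the tool pointing down it reaches from about 275 to 775 mm from the base axis. Payload 14.6 kg.
Tool frame: the origin (TCP) lies between the finger pads; the fingertips stand 11 mm ahead of it and the grasp point (between the pads) lies 8 mm behind it (env.tcp_to_tips is the distance from the TCP to the fingertips, in mm); z points along the fingers, y is the line along which they close (so a half turn about z gives the same grasp; the last joint's range is limited). The gripper opens to 85 mm and grips with 20 to 120 N. Pads are 22 mm wide; open, the fingers measure 114 mm over their backs; the gripper's body (76 mm by 85 mm) begins 54 mm behind the grasp point. The pads swing forward as they close: fully open they stand 13 mm farther back than shut.
Start: joints at [59.914, 15.075, -2.767, 72.158, 0, 81.102], TCP at [189.755, 489.511, 242.278] pointing down, gripper open.
Joint ranges: [-151.79, 151.79], [-50.71, 97.33], [-67.44, 78.34], [-121.81, 120.89], [-77.56, 73.72], [-180, 180]. Speed limits (degrees/s): [108.29, 108.29, 147.25, 159.86, 180, 180].

### API

Orientations are given as [roll, pitch, yaw] about the fixed x, y, z axes, in that order (R = Rz(yaw) Ry(pitch) Rx(roll)).
In Python, from rig import env gives the robot as it stands.
- The arm moves only by the tool drive_tool, never from a script. Its argument "targets" is a list of rows, each a list of 4 numbers: the shift along the tool's x, y, z normalised to -1 to 1, where 1 is 60 mm, then the turn about the tool's z normalised to -1 to 1, where 1 is 5 degrees. In form: [[dx, dy, dz, roll], ...]. A call has 1 to 8 rows; each row shifts and turns the commanded pose from where the row before left it, along the tool's axes as they then stand; what a row does not reach is not made up. A row lasts 1/8 s, in which the tool goes at most 62.5 mm and 10.7 degrees, less where a joint would pass 70% of its speed; a pose out of reach is approached as far as the arm can. A call with a number of a shift or a turn outside -1 to 1 is refused whole. A call with a gripper value outside its range is refused whole. "grip" is the opening, from 0 (shut) to 1 (fully open), set as the call begins (left out, the last holds). The fingers move at their own pace and stop on an object; the grip force is fixed at half the most. Time passes only in rows, so rows that do not move let the fingers close. It gives the time, the measured TCP pose, the force, the opening and the grip force at its end, in the units of the state.
- env.get_obs(): the state, without advancing time (a new reading comes with each control period).
- env.snapshot(name): name is "side" or "top" or "wrist"; returns a dict with "img" (400x640x3 uint8, red, green, blue), "z_map" (400x640 float32, mm along the optical axis (not along the pixel's ray), 0 where there is no reading), "fx", "fy", "cx", "cy" (pixels), "distortion" ([k1, k2, p1, p2, k3] as OpenCV has them; the pictures are not rectified), "world_from_camera" (4x4, takes a point from camera to world coordinates). Camera axes: x right, y down, z forward; pixel columns grow to the right and rows downward; lengths in mm; the calibration is good to about 2 mm. A picture is of the moment at which its call begins.
- env.close_job(): hands the job in; it is judged then, once.
Trained networks look in a picture, given as the dict that the camera call returned (one of the last four; its "shot" number tells which), for a name from the list of things; names that differ only in an ending like _2 or _b are one class to them, and where a whole thing is asked for, a point or a joint stands for the part that bears it (a point fixed in the world has none). Each returns a list of dicts, best first, with "confidence" (0 to 1); they miss things now and then, are a little off and sometimes report something else, mostly with a low value. They report only what shows in the picture. A call takes as long as a camera call. They do not tell look-alikes from the thing itself.
- env.look_for(picture, name): "rect" ([left, top, right, bottom] in pixels, round what is visible of it).
- env.cut_out(picture, name): "pixels" (400x640 bool, what is visible of it) and "rect" ([left, top, right, bottom] in pixels, round what is visible of it).
The state is a dict: "t": time; "q": joint angles; "dq": joint speeds; "tau": joint torques, N m; "eef_pos": TCP position; "ee_rot": TCP orientation; "ft_force": force on the tool from outside, world axes, zero at the start; "wrist_torque": the same for the moment, N m; "grip_width": opening from 0.0 (shut) to 1.0 (fully open); "grip_force": force on a finger pad.
Only numpy, scipy, OpenCV 4.12 (cv2) and the standard library are available. Lean on these libraries where they do the work, as an engineer would, in place of code of your own. Each camera call takes 0.05 s, during which the arm holds its last target. There are 200 camera calls.

### The job

Pick up the flavour sign with the pink picture and stand it upright in the slot of the wooden holder belonging to the tray of pink cakes, its foot fully down in the slot and lying lengthways along it. Set it down rather than dropping it, and leave the green and chocolate-brown signs standing where they are.

Things in the scene. Friction and masses are not known exactly. Their poses are not given: they have to be found in the camera images.
- pink_sign_mid (a point): Loose upright sign, 0.3-0.5 kg: brass foot 28 (x) by 60 (y) by 24 mm high; on it a cream panel 12 mm thick (x), 56 mm wide (y), its top 100 mm above the underside, pink cake picture on both faces, pink top edge. Point: the sign's centre, 50 mm above its underside; z up, x through the panel. Pinch the panel along x from above, at this point or up to 25 mm higher. Either face may be front.
- pink_slot (a point): Slot in the fixed pale wood holder, 30 mm high, at the robot-side edge of the tray of pink cakes (the green cakes' tray has one too). Point: centre of the slot's floor, 6 mm above the counter. Slot 50 mm wide (x), 84 long (y), 24 deep, open above. z up, x away from the robot; cakes 50 mm high start 75 mm beyond the point. The sign's y goes along the slot's y, either way round.
- green_sign_mid (a point): Sign with a green picture and top edge, of the same build, standing on the counter; a bystander that must stay where it is. The point is at its centre, 50 mm up; axes as for the pink sign.
- choc_sign_mid (a point): Sign with a dark brown picture and top edge, of the same build, standing on the counter; a bystander that must stay where it is. The point is at its centre, 50 mm up; axes as for the pink sign.
Not all that is in view belongs to the job. Leave any orange look-alike of the part that bears pink_sign_mid alone. What is shaped like the part that bears green_sign_mid but turquoise is not meant.

How it is judged (in metres and radians):
On the way:
1. the pink sign has been lifted clear of the counter (height (world z) of pink_sign_mid above 0.09 m and contact force between the fingers and pink_sign above 0.5 N), for 0.1 s.
At the end, for the whole second after the job is handed in: The pink sign rests in the pink tray's slot: centre within 20 mm of the slot's centre (plan), 42 to 56 mm above its floor, upright within 10 degrees, width within 20 degrees of the slot's length; the green and brown signs stand upright within 30 mm of their starts (horizontal distance between pink_sign_mid and pink_slot below 0.02 m and z of pink_sign_mid in the frame of pink_slot between 0.042 and 0.056 m and angle between each of pink_sign_mid, green_sign_mid, choc_sign_mid's own z axis and vertical below 0.17 rad and angle between the y axis of pink_sign_mid and the y axis of pink_slot, either way round below 0.35 rad and linear speed of pink_sign below 0.03 m/s and distance of each of green_sign_mid, choc_sign_mid from where it was at the start of the episode below 0.03 m); the robot touches nothing.
It fails at once if the pink sign is dropped (falls freely faster than 0.8 m/s, from more than about 30 mm) (linear speed of pink_sign above 0.8 m/s and contact force between the fingers and pink_sign below 0.1 N).
It fails at once if the green or the brown sign is shifted by more than 30 mm (distance of any of green_sign_mid, choc_sign_mid from where it was at the start of the episode above 0.03 m).
It also fails if it takes over 38 s, if anything falls off the work surface, if the arm or the gripper's body presses on something with over 40 N, if the wrist force passes 120 N, or if a joint passes its speed limit or range.

## Working session

There is one attempt and no reset: what is moved stays moved. The work goes in short steps, Python scripts to look and compute and a tool call to move; the robot and the scene stay as the last step left them, time stands still between calls to the robot, and variables do not carry over. Pictures are saved under pics/ and viewed, at most 10 in all, crops included, and the job is handed in when it is done.

Besides the shell and the picture viewer there is one more tool, called in YAML: its name, and indented under it one key for each argument. drive_tool: Moves the arm, as the interface text tells. Its arguments: {"type":"object","properties":{"targets":{"type":"array"},"grip":{"type":"number"}},"required":["targets"]}

```bash
ls; mkdir -p pics; cat > h.py <<'E'
import numpy as np, cv2
from rig import env
def snap(n,fn=None):
    p=env.snapshot(n)
    if fn: cv2.imwrite('pics/'+fn,cv2.cvtColor(p['img'],cv2.COLOR_RGB2BGR))
    return p
def world(p,mask):
    v,u=np.nonzero(mask&(p['z_map']>0)); z=p['z_map'][v,u]
    K=np.array([[p['fx'],0,p['cx']],[0,p['fy'],p['cy']],[0,0,1.]])
    n=cv2.undistortPoints(np.stack([u,v],1).astype(np.float64)[:,None],K,np.array(p['distortion'],float))[:,0]
    c=np.c_[n*z[:,None],z,np.ones(len(z))]
    return (c@np.array(p['world_from_camera']).T)[:,:3],p['img'][v,u]
E
python3 - <<'E'
from h import *
for c in ['top','side']:
    p=snap(c,c+'1.png')
    for n in ['pink_sign_mid','green_sign_mid','choc_sign_mid','pink_slot']:
        for d in env.cut_out(p,n)[:5]:
            W,_=world(p,d['pixels'])
            print(c,n,round(d['confidence'],2),np.round(d['rect']),len(W), np.round(np.percentile(W,[3,50,97],axis=0)).tolist() if len(W) else '')
o=env.get_obs();print(o['t'],o['eef_pos'],o['ee_rot'])
E
```

```text
pics
top pink_sign_mid 0.71 [379. 247. 406. 274.] 526 [[429.0, -161.0, 3.0], [449.0, -140.0, 63.0], [472.0, -120.0, 103.0]]
top pink_sign_mid 0.69 [422. 240. 465. 266.] 483 [[441.0, -267.0, 0.0], [459.0, -237.0, 30.0], [479.0, -215.0, 103.0]]
top pink_sign_mid 0.64 [455. 199. 487. 231.] 560 [[519.0, -319.0, 7.0], [542.0, -298.0, 63.0], [570.0, -282.0, 103.0]]
top green_sign_mid 0.84 [255. 252. 288. 276.] 451 [[415.0, 75.0, 5.0], [433.0, 99.0, 71.0], [453.0, 123.0, 103.0]]
top green_sign_mid 0.82 [304. 255. 335. 280.] 385 [[411.0, -25.0, 20.0], [425.0, 0.0, 88.0], [445.0, 26.0, 103.0]]
top choc_sign_mid 0.9 [148. 249. 189. 271.] 617 [[415.0, 288.0, 10.0], [431.0, 310.0, 63.0], [451.0, 338.0, 103.0]]
top pink_slot 0.75 [196.  60. 297. 191.] 7079 [[604.0, 83.0, 0.0], [722.0, 182.0, 5.0], [876.0, 270.0, 32.0]]
side pink_sign_mid 0.93 [248. 235. 286. 296.] 1607 [[432.0, -167.0, 6.0], [458.0, -151.0, 61.0], [478.0, -129.0, 99.0]]
side pink_sign_mid 0.69 [255. 282. 286. 362.] 1520 [[445.0, -273.0, 6.0], [464.0, -258.0, 55.0], [483.0, -222.0, 100.0]]
side pink_sign_mid 0.64 [304. 325. 356. 400.] 2468 [[522.0, -328.0, 6.0], [547.0, -312.0, 57.0], [571.0, -295.0, 99.0]]
side green_sign_mid 0.84 [243. 181. 270. 243.] 874 [[413.0, -30.0, 3.0], [433.0, -19.0, 47.0], [450.0, 19.0, 99.0]]
side choc_sign_mid 0.71 [256. 106. 273. 152.] 523 [[418.0, 287.0, 2.0], [438.0, 298.0, 43.0], [456.0, 334.0, 100.0]]
side pink_slot 0.84 [338. 141. 467. 200.] 3679 [[608.0, 73.0, 0.0], [711.0, 158.0, 4.0], [879.0, 270.0, 29.0]]
0.5 [189.71982033 489.48800293 242.25016036] [-1.79994228e+02 -1.94539058e-03  1.58815241e+02]
```

View pics/top1.png

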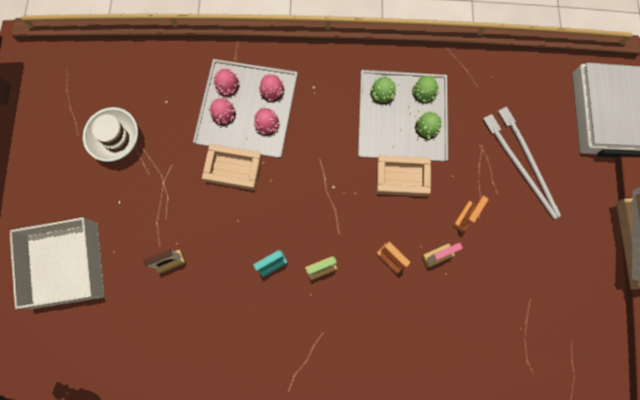

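View pics/side1.png

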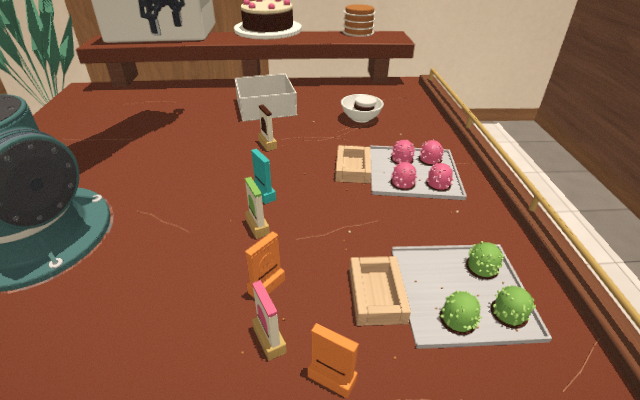

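The top view shows the pink sign at (442,253), green at (320,267), brown at (163,261) and the pink-cake holder at (231,167). The orange look-alikes are at (394,257) and (472,213).

```bash
python3 - <<'E'
from h import *
for c in ['top','side']:
    p=snap(c); W,C=world(p,np.ones((400,640),bool)); C=C.astype(int)
    near=(abs(W[:,0]-461)<45)&(abs(W[:,1]+245)<50)
    for nm,m in [('edge',near&(W[:,2]>88)&(C[:,0]>C[:,1]+60)&(C[:,2]>C[:,1]+10)),('sign',near&(W[:,2]>8)),
      ('holder',(W[:,0]>570)&(W[:,0]<690)&(W[:,1]>120)&(W[:,1]<270)&(W[:,2]>22)&(W[:,2]<40)&(C[:,0]-C[:,2]>45)&(C[:,1]>C[:,2]+15)&(C[:,1]>90))]:
        X=W[m]
        if len(X)<5: print(c,nm,len(X)); continue
        r=cv2.minAreaRect(X[:,:2].astype(np.float32)); b=cv2.boxPoints(r)
        print(c,nm,len(X),np.round(X.mean(0)),np.round(r[0]),np.round(r[1]),round(r[2],1),np.round(b).tolist(),'z',np.round(np.percentile(X[:,2],[5,95])))
E
```

```text
top edge 159 [ 461. -243.  101.] [ 461. -243.] [11. 56.] 27.0 [[443.0, -220.0], [469.0, -270.0], [479.0, -265.0], [453.0, -215.0]] z [ 98. 103.]
top sign 466 [ 459. -238.   59.] [ 461. -242.] [28. 60.] 24.6 [[436.0, -221.0], [461.0, -275.0], [486.0, -264.0], [462.0, -209.0]] z [ 21. 103.]
top holder 1054 [638. 196.  29.] [640. 196.] [114.  79.] 81.5 [[592.0, 146.0], [670.0, 134.0], [687.0, 247.0], [609.0, 259.0]] z [25. 33.]
side edge 362 [ 464. -246.   99.] [ 463. -243.] [12. 56.] 24.7 [[446.0, -221.0], [469.0, -271.0], [481.0, -266.0], [457.0, -216.0]] z [ 97. 100.]
side sign 1469 [ 464. -253.   58.] [ 463. -243.] [28. 61.] 25.4 [[437.0, -222.0], [463.0, -277.0], [488.0, -265.0], [462.0, -210.0]] z [ 14. 100.]
side holder 560 [641. 189.  28.] [642. 196.] [115.  78.] 81.7 [[596.0, 145.0], [673.0, 134.0], [689.0, 247.0], [612.0, 258.0]] z [23. 30.]
```

drive_tool:
  targets:
    - [0, 0, 0, 1]
    - [0, 0, 0, 1]
    - [0, 0, 0, 1]
    - [0, 0, 0, 1]
    - [0, 0, 0, 1]
    - [0, 0, 0, 1]
    - [0, 0, 0, 1]
    - [0, 0, 0, 1]
  grip: 1

```text
t: 1.6
eef_pos: [189.7, 489.5, 242.3]
ee_rot: [-180.0, -0.0, 118.6]
ft_force: [0.9, -0.3, -0.3]
grip_width: 1.0
grip_force: 0.0
```

drive_tool:
  targets:
    - [-0.5, -0.05, 0, 0.66]
    - [-0.8, -0.07, 0, 0]
    - [-0.8, -0.07, 0, 0]
    - [-0.8, -0.07, 0, 0]
    - [-0.8, -0.07, 0, 0]
    - [-0.8, -0.07, 0, 0]
    - [-0.8, -0.07, 0, 0]
    - [-0.8, -0.07, 0, 0]

```text
t: 2.6
eef_pos: [320.1, 144.4, 242.5]
ee_rot: [180.0, 0.0, 115.5]
ft_force: [0.6, 0.7, 0.2]
grip_width: 1.002
grip_force: 0.0
```

drive_tool:
  targets:
    - [-0.8, -0.07, 0, 0]
    - [-0.8, -0.07, 0, 0]
    - [-0.8, -0.07, 0, 0]
    - [-0.8, -0.07, 0, 0]
    - [-0.8, -0.07, 0, 0]
    - [-0.6, -0.07, 0, 0]
    - [0, 0, 0, 0]
    - [0, 0, 0, 0]

```text
t: 3.6
eef_pos: [415.6, -113.6, 242.3]
ee_rot: [-180.0, -0.0, 115.5]
ft_force: [-0.5, 0.9, 0.5]
grip_width: 1.003
grip_force: 0.0
```

drive_tool:
  targets:
    - [-0.76, -0.08, 0, 0]
    - [-0.76, -0.08, 0, 0]
    - [-0.76, -0.07, 0, 0]
    - [0, 0, 0, 0]

```text
t: 4.1
eef_pos: [463.0, -244.6, 241.8]
ee_rot: [-180.0, -0.0, 115.5]
ft_force: [-0.8, -0.0, 0.2]
grip_width: 1.001
grip_force: 0.0
```

```bash
cat > m.py <<'E'
from h import *
p=snap('wrist','w1.png'); W,C=world(p,np.ones((400,640),bool)); C=C.astype(int)
o=env.get_obs(); print(o['t'],o['eef_pos'],o['ee_rot'])
near=(abs(W[:,0]-462)<60)&(abs(W[:,1]+243)<60)
for nm,m in [('edge',near&(W[:,2]>90)&(W[:,2]<112)&(C[:,0]>C[:,1]+60)&(C[:,2]>C[:,1]+10)),('sign',near&(W[:,2]>10)&(W[:,2]<112))]:
    X=W[m]
    if len(X)<5: print(nm,len(X)); continue
    r=cv2.minAreaRect(X[:,:2].astype(np.float32))
    print(nm,len(X),np.round(X.mean(0),1),np.round(r[0],1),np.round(r[1],1),round(r[2],1))
E
python3 m.py
```

```text
4.15 [ 462.4617623  -243.17197793  242.03456463] [-1.79988367e+02 -3.79919118e-02  1.15505602e+02]
edge 929 [ 461.7 -240.2  100.4] [ 462.5 -241.3] [11.4 56.1] 25.2
sign 2054 [ 465.3 -241.4   64.5] [ 478.8 -262. ] [ 38.2 116.2] 37.2
```

View pics/w1.png

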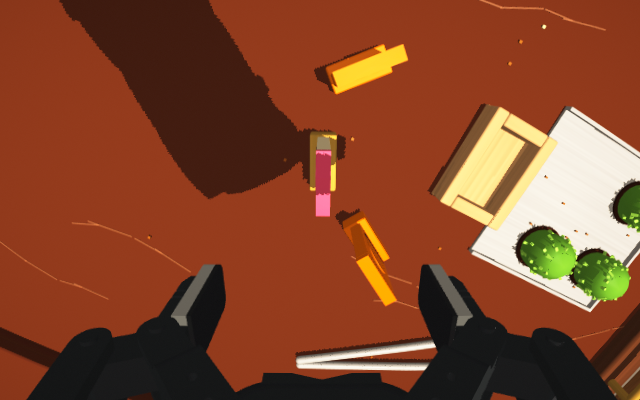

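The wrist view shows the pink sign at (323,180), edge-on and square between the fingers. The orange ones are clear of the finger path.

drive_tool:
  targets:
    - [0, 0, 0.6, 0]
    - [0, 0, 0.6, 0]
    - [0, 0, 0.6, 0]
    - [0, 0, 0.6, 0]
    - [0, 0, 0.4, 0]
    - [0, 0, 0.23, 0]
    - [0, 0, 0, 0]
    - [0, 0, 0, 0]

```text
t: 5.15
eef_pos: [462.8, -243.4, 61.5]
ee_rot: [180.0, 0.1, 115.5]
ft_force: [0.3, -0.3, -0.6]
grip_width: 0.997
grip_force: 0.0
```

drive_tool:
  targets:
    - [0, 0, 0, 0]
    - [0, 0, 0, 0]
    - [0, 0, 0, 0]
    - [0, 0, 0, 0]
    - [0, 0, 0, 0]
    - [0, 0, 0, 0]
    - [0, 0, 0, 0]
    - [0, 0, 0, 0]
  grip: 0

```text
t: 6.15
eef_pos: [462.3, -243.5, 60.5]
ee_rot: [-180.0, 0.0, 115.5]
ft_force: [0.2, 0.3, 1.8]
grip_width: 0.135
grip_force: 60.1
```

drive_tool:
  targets:
    - [0, 0, -0.2, 0]
    - [0, 0, -0.4, 0]
    - [0, 0, -0.4, 0]
    - [0, 0, -0.4, 0]
    - [0, 0, -0.4, 0]
    - [0, 0, -0.4, 0]
    - [0, 0, -0.3, 0]
    - [0, 0, 0, 0]

```text
t: 7.15
eef_pos: [462.7, -243.7, 211.7]
ee_rot: [179.9, 0.1, 115.5]
ft_force: [0.1, -1.2, -4.2]
grip_width: 0.132
grip_force: 59.5
```

drive_tool:
  targets:
    - [0, 0, 0, 0.8]
    - [0, 0, 0, 1]
    - [0, 0, 0, 1]
    - [0, 0, 0, 1]
    - [0, 0, 0, 1]
    - [0, 0, 0, 1]
    - [0, 0, 0, 1]
    - [0, 0, 0, 0]

```text
t: 8.15
eef_pos: [462.0, -243.2, 209.8]
ee_rot: [-179.9, -0.0, 81.5]
ft_force: [0.7, 0.6, -4.9]
grip_width: 0.132
grip_force: 59.3
```

drive_tool:
  targets:
    - [0.3, 0.07, 0, 0]
    - [0.5, 0.12, 0, 0]
    - [0.6, 0.15, 0, 0]
    - [0.6, 0.15, 0, 0]
    - [0.6, 0.15, 0, 0]
    - [0.6, 0.15, 0, 0]
    - [0.6, 0.15, 0, 0]
    - [0.6, 0.15, 0, 0]

```text
t: 9.15
eef_pos: [566.1, 10.3, 210.3]
ee_rot: [-180.0, -0.0, 81.6]
ft_force: [-0.3, -0.6, -4.3]
grip_width: 0.134
grip_force: 59.3
```

drive_tool:
  targets:
    - [0.6, 0.15, 0, 0]
    - [0.6, 0.15, 0, 0]
    - [0.6, 0.15, 0, 0]
    - [0.6, 0.15, 0, 0]
    - [0.5, 0.1, 0, 0]
    - [0.38, 0.08, 0, 0]
    - [0, 0, 0, 0]
    - [0, 0, 0, 0]

```text
t: 10.15
eef_pos: [640.9, 196.0, 210.2]
ee_rot: [-180.0, 0.0, 81.6]
ft_force: [-0.8, -0.7, -4.7]
grip_width: 0.131
grip_force: 59.4
```

```bash
cat > m2.py <<'E'
from h import *
for c in ['wrist','top','side']:
    p=snap(c,'w2.png' if c=='wrist' else None); W,C=world(p,np.ones((400,640),bool)); C=C.astype(int)
    o=env.get_obs()
    hold=(abs(W[:,0]-641)<60)&(abs(W[:,1]-196)<75)&(C[:,0]-C[:,2]>45)&(C[:,1]>C[:,2]+15)&(C[:,1]>90)
    near=(abs(W[:,0]-641)<60)&(abs(W[:,1]-196)<60)
    for nm,m in [('holder',hold&(W[:,2]>22)&(W[:,2]<40)),('floor',hold&(W[:,2]>3)&(W[:,2]<12)),('foot',near&(W[:,2]>135)&(W[:,2]<172)),('panel',near&(W[:,2]>180)&(W[:,2]<205)&(C.min(1)>90))]:
        X=W[m]
        if len(X)<5: print(c,nm,len(X)); continue
        r=cv2.minAreaRect(X[:,:2].astype(np.float32))
        print(c,nm,len(X),np.round(X.mean(0),1),np.round(r[0],1),np.round(r[1],1),round(r[2],1),'z',np.round(np.percentile(X[:,2],[2,98])))
print(o['t'],o['eef_pos'],o['ee_rot'])
E
python3 m2.py
```

```text
wrist holder 4234 [644.6 212.3  30.1] [641.9 198.9] [110.5  78.1] 81.8 z [26. 32.]
wrist floor 2643 [643.6 213.6   6.4] [643.9 201.8] [104.2  81.1] 81.7 z [5. 8.]
wrist foot 526 [644.7 226.5 163.3] [643.2 215.4] [24.8 28.1] 81.1 z [153. 172.]
wrist panel 442 [644.9 225.  193.2] [644.8 225. ] [ 1.4 11.4] 80.0 z [181. 204.]
top holder 489 [633.5 160.9  29.7] [635.1 166.6] [55.1 79.5] 79.1 z [24. 34.]
top floor 464 [641.9 185.1   6.3] [639.9 178.7] [90.8 45.4] 82.9 z [ 3. 10.]
top foot 80 [628.7 174.9 162.8] [630.6 176. ] [24.1 37.1] 33.0 z [152. 172.]
top panel 22 [631.5 171.  194.2] [632.4 169.6] [ 6.4 13.4] 43.0 z [182. 204.]
side holder 568 [641.3 189.1  27.6] [642.5 196.9] [116.4  77.6] 81.6 z [22. 30.]
side floor 400 [642.8 196.1   6. ] [643.1 191. ] [105.2  76.1] 80.6 z [ 3. 12.]
side foot 139 [637.2 166.7 161.3] [636.9 167. ] [ 9.6 28.7] 71.4 z [151. 171.]
side panel 86 [637.8 171.1 193.9] [638.2 176.4] [21.9 22.5] 82.5 z [181. 205.]
10.3 [641.10267367 195.30403791 210.5750213 ] [-1.79995259e+02  3.20187694e-03  8.14975040e+01]
```

View pics/w2.png

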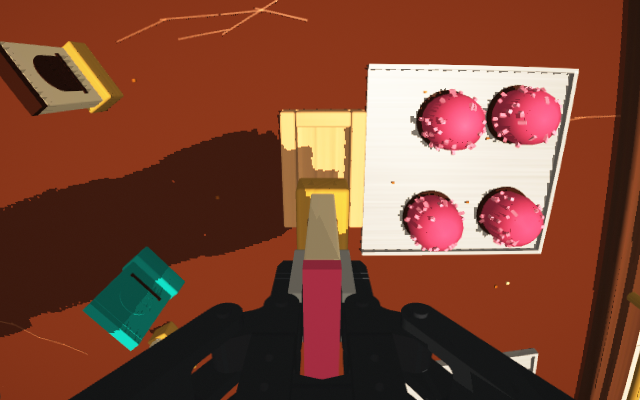

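The wrist view shows the sign square over the pink tray's holder (322,180), and the measured panel and holder axes agree within about 1°. I'll lower it now.

drive_tool:
  targets:
    - [0, 0, 0.3, 0]
    - [0, 0, 0.4, 0]
    - [0, 0, 0.4, 0]
    - [0, 0, 0.4, 0]
    - [0, 0, 0.3, 0]
    - [0, 0, 0.2, 0]
    - [0, 0, 0.1, 0]
    - [0, 0, 0, 0]

```text
t: 11.3
eef_pos: [641.4, 195.6, 84.6]
ee_rot: [180.0, -0.0, 81.5]
ft_force: [0.1, -0.1, -3.8]
grip_width: 0.132
grip_force: 59.4
```

drive_tool:
  targets:
    - [0, 0, 0.08, 0]
    - [0, 0, 0.08, 0]
    - [0, 0, 0.04, 0]
    - [0, 0, 0.03, 0]
    - [0, 0, 0, 0]
    - [0, 0, 0, 0]

```text
t: 12.05
eef_pos: [641.4, 195.7, 70.8]
ee_rot: [180.0, -0.0, 81.5]
ft_force: [0.7, -0.1, -3.9]
grip_width: 0.133
grip_force: 59.5
```

drive_tool:
  targets:
    - [0, 0, 0.03, 0]
    - [0, 0, 0.02, 0]
    - [0, 0, 0.02, 0]
    - [0, 0, 0, 0]
    - [0, 0, 0, 0]

```text
t: 12.68
eef_pos: [641.4, 195.7, 66.6]
ee_rot: [180.0, 0.0, 81.5]
ft_force: [0.4, -0.3, -2.4]
grip_width: 0.135
grip_force: 59.6
```

drive_tool:
  targets:
    - [0, 0, 0.015, 0]
    - [0, 0, 0, 0]
    - [0, 0, 0, 0]

```text
t: 13.05
eef_pos: [641.6, 195.7, 66.5]
ee_rot: [179.9, -0.0, 81.5]
ft_force: [-2.7, -1.8, 8.1]
grip_width: 0.129
grip_force: 61.3
```

Contact is felt, so the foot is on the slot floor. I'll release and withdraw.

drive_tool:
  targets:
    - [0, 0, 0, 0]
    - [0, 0, 0, 0]
    - [0, 0, 0, 0]
    - [0, 0, 0, 0]
    - [0, 0, 0, 0]
    - [0, 0, 0, 0]
    - [0, 0, 0, 0]
    - [0, 0, 0, 0]
  grip: 1

```text
t: 14.05
eef_pos: [641.4, 195.7, 65.6]
ee_rot: [-180.0, 0.0, 81.5]
ft_force: [-0.1, 0.0, -0.2]
grip_width: 1.002
grip_force: 0.0
```

drive_tool:
  targets:
    - [0, 0, -0.2, 0]
    - [0, 0, -0.4, 0]
    - [0, 0, -0.5, 0]
    - [0, 0, -0.5, 0]
    - [0, 0, -0.5, 0]
    - [0, 0, -0.5, 0]
    - [0, 0, -0.3, 0]
    - [0, 0, 0, 0]

```text
t: 15.05
eef_pos: [641.8, 195.8, 241.4]
ee_rot: [179.8, -0.1, 81.5]
ft_force: [0.0, 0.7, -0.9]
grip_width: 0.999
grip_force: 0.0
```

```bash
python3 - <<'E'
from h import *
for c in ['wrist','side','top']:
    p=snap(c,c+'3.png'); W,C=world(p,np.ones((400,640),bool)); C=C.astype(int)
    near=(abs(W[:,0]-641)<60)&(abs(W[:,1]-196)<60)
    X=W[near&(W[:,2]>96)&(W[:,2]<116)]
    if len(X)>5:
        r=cv2.minAreaRect(X[:,:2].astype(np.float32)); print(c,len(X),np.round(r[0],1),np.round(r[1],1),r[2],np.round(np.percentile(X[:,2],[5,50,95])))
    for n in ['green_sign_mid','choc_sign_mid']:
        for d in env.look_for(p,n)[:3]: print(c,n,round(d['confidence'],2),np.round(d['rect']))
print(env.get_obs()['t'])
E
```

```text
wrist 1033 [641.3 197.3] [56.5 11.8] 81.50316619873047 [105. 106. 107.]
wrist green_sign_mid 0.62 [103. 237. 191. 326.]
wrist choc_sign_mid 0.85 [ 13.  45. 138. 111.]
side 86 [641.3 193.9] [56.8 11.1] 82.40272521972656 [ 97. 105. 106.]
side green_sign_mid 0.9 [252. 148. 275. 204.]
side green_sign_mid 0.83 [245. 178. 270. 241.]
side choc_sign_mid 0.62 [257. 110. 274. 152.]
top 148 [638.6 189.1] [44.6 13.4] 81.76007080078125 [ 98. 106. 109.]
top green_sign_mid 0.9 [307. 256. 339. 281.]
top green_sign_mid 0.76 [253. 253. 285. 276.]
15.5
```

View pics/side3.png

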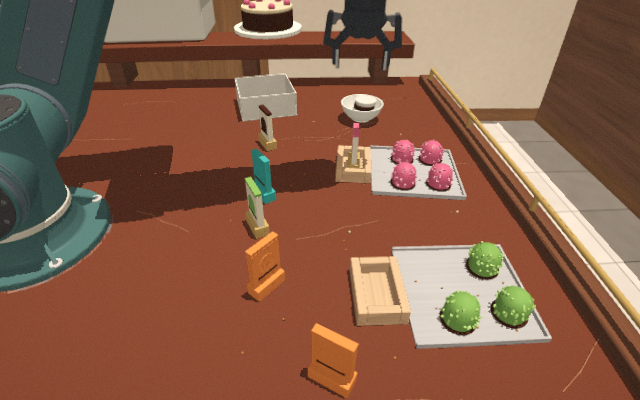

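View pics/wrist3.png

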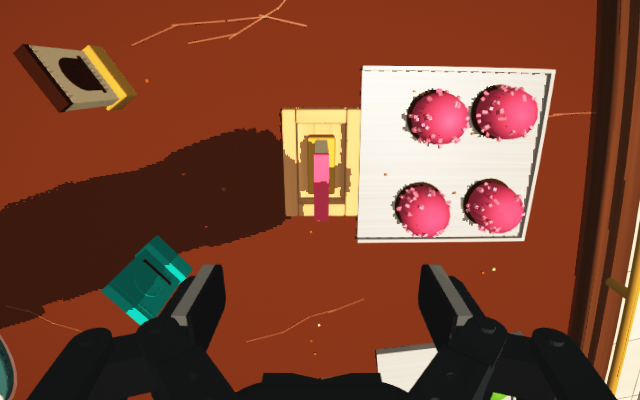

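The side view shows the sign upright in the pink tray's holder at (355,150). Its top is at z 106 mm, so the foot is fully down. The green sign (257,207) and brown sign (266,128) have not moved, and the gripper is clear.

```bash
python3 -c "
from rig import env; print(env.close_job())"
```

```text
the job is handed in; nothing more can be done
None
```

The pink sign stands upright in the pink tray's slot with its foot fully down, about 1 mm off centre by the wrist camera and aligned within 1°; the green and brown signs were left standing, and I handed the job in at about 15.5 s (no verdict was returned).

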